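# Close the till drawer and print the receipt

## Robot

A 6-joint arm with a two-finger parallel gripper is mounted at the origin on the work surface. World frame = base frame: x ahead of the robot, y to its left, z up, the work surface at z = 0. Lengths are in mm, angles in rad, forces in N, time in s.
With the tool pointing down it reaches from about 325 to 875 mm from the base axis. Payload 4.4 kg.
Tool frame: the origin (TCP) lies on the centre line of the jaws, within the pads' length; the fingertips stand ahead of it and the grasp point (between the pads) lies 6 mm ahead of it (ctrl.tcp_to_tips is the z of the fingertips in the tool frame, in mm); z points along the fingers, y is the line along which they close (so a half turn about z gives the same grasp; the last joint's range is limited). The gripper opens to 85 mm and grips with 20 to 120 N. Pads are 22 mm wide; open, the fingers measure 114 mm over their backs; the gripper's body (76 mm by 85 mm) begins 54 mm behind the grasp point. The pads swing forward as they close: fully open they stand 13 mm farther back than shut.
Start: joints at [-1.254, 0.207, 1.542, -0, 1.393, -0.15], TCP at [259.27, -513.232, 256.282] pointing down, gripper open.
Joint ranges: [-2.73, 2.73], [-0.86, 2.22], [0.23, 2.46], [-1.11, 4.25], [0.08, 2.63], [-2.82, 2.82]. Speed limits (rad/s): [2.79, 2.79, 3.14, 3.14, 3.14, 3.14].

## Interface

Orientations are given as a 3x3 rotation matrix whose columns are the frame's x, y, z axes.
In Python, from plant import ctrl, sensors, optics gives the robot as it stands. Calls block until the motion is done:
- ctrl.move_ptp(position, orientation): joint-space move of the TCP to a pose.
- ctrl.move_l(position, rot=None, vel=150, threshold=None): straight line of the TCP; rot=None keeps the orientation; vel is the mean speed in mm/s. With threshold (N) it stops when the force on the tool has changed by that much, and returns True; else False.
- ctrl.set_joints(angles): joint-space move.
- ctrl.gripper_to(opening, force=None): finger opening in mm; force is the grip in N (None keeps the last); returns when the fingers have stopped.
- ctrl.hold(seconds).
- ctrl.solve_ik(position, orientation): joint angles nearest the present ones, or None.
- sensors.read_state(): the state.
- optics.grab_frame(name): name is "scene" or "top" or "wrist"; returns (picture, depth): 420x560x3 uint8, red, green, blue; 420x560 float32, mm along the optical axis (not along the pixel's ray), 0 where there is no reading.
- optics.camera_params(name): a dict with "mtx" (3x3 intrinsics, pixels), "R" (3x3) and "t" (3): a world point X has camera coordinates R X + t; the wrist camera has in their place "T_tool_cam" (4x4, takes a point from camera to tool coordinates, whose origin is the TCP and whose axes are the flange's). Camera axes: x right, y down, z forward; pixel columns grow to the right and rows downward; lengths in mm; the calibration is good to about 2 mm. The wrist camera is an equidistant fisheye: a pixel r from the principal point sees the ray r / f radians off the axis. A picture is of the moment at which its call begins: read the wrist's pose just before it. camera_params takes no time and is no camera call.
A pose or a line that the arm cannot do raises ctrl.MotionError and nothing moves.
- ctrl.finish_job(): hands the job in; it is judged then, once.
The state is a dict: "t": time; "q": joint angles; "qvel": joint speeds; "tau": joint torques, N m; "eef_pos": TCP position; "eef_rot": TCP orientation; "force": force on the tool from outside, world axes, zero at the start; "wrist_torque": the same for the moment, N m; "grip_width": finger opening in mm; "grasp_force": force on a finger pad.
Only numpy, scipy, OpenCV 4.12 (cv2) and the standard library are available. Lean on these libraries where they do the work, as an engineer would, in place of code of your own. Each camera call takes 0.05 s, during which the arm holds its last target. There are 200 camera calls.

## Task

Finish the sale at the shop's till with the closed fingers, only pushing and pressing, without pinching anything or using great force: first push the open cash drawer fully shut, then switch on the receipt printer by pressing down the raised end of its rocker switch all the way, and last press the long bar key on the keypad fully down and let it come up again. Keep to that order, press no other key or button, do not pull the drawer further out, and leave everything else on the counter where it is.

Things in the scene. Friction and masses are not known exactly. Their poses are not given: they have to be found in the camera images.
- till_base: dark steel cash drawer housing, fixed: 400 mm deep (its +x, away from the robot), 460 wide (y), 100 high. Origin on the counter below the middle of its front edge. Keypad and printer are fixed side by side on its flat top, in either order, their fronts at least 30 mm behind its front edge; a tape dispenser and a customer display, up to 110 mm tall, are fixed at the back of its top
- cash_drawer (a joint): how far the cash drawer stands out of its housing towards the robot (the housing's -x), m; 0 = fully shut. Its slide drags with about 3 N, it has no latch and stays where it is left
- drawer_face (a point): middle of the outer face of the drawer's light grey front panel (flat, 436 mm wide, from 12 to 90 mm above the counter); this point is 60 mm above the counter and moves with the drawer; its +x points into the housing
- printer: black receipt printer, a box 180 mm deep (its x), 145 mm wide (y), 120 mm high with a white paper slip standing up 45 mm behind the middle of its top; origin under its centre. On its top near its front (-x) edge are a white rocker switch (right, seen from the robot) and a small round feed button (left)
- rocker (a joint): the printer's rocker switch, rad: 0 = off (the end nearer the robot stands up), 0.44 = on (that end is pressed flat and the other end stands up). About 4 N on the raised end tips it; it stays where it is left
- rocker_raised_end (a point): press point on the upper face of the rocker's half nearer the robot, 18 mm from the pivot, moves with the rocker. Each half is 27 mm long and 28 mm wide (y). Off: the point is about 17 mm above the printer's top; on: 10 mm. The switch's low frame is 6 mm high, its inside 33 mm wide
- keypad: grey till keypad, 150 mm deep (its x), 180 mm wide (y), 40 mm high, origin under its centre; black display strip at the back, white keys standing 11 mm proud: front row a long bar key (left, seen from the robot) and one round key (right), behind them three square keys
- key_bar (a joint): how far the long bar key is pressed down, m: 0 = up, 0.006 = fully down; a spring pushes it back (about 2 N to start, 5.5 N fully down)
- key_bar_top (a point): centre of the top of the long bar key, 24 mm (keypad's x) by 66 mm (y), 51 mm above the keypad's underside when up
- key_round (a joint): press depth of the round key, 25 mm across, in the keypad's front row, 88 mm to the right of the long bar key's centre, m: 0 = up, 0.006 = down; to be left alone
- key_square0 (a joint): press depth of the left square key, 24 mm, in the row 56 mm behind the bar key, m: 0 = up, 0.006 = down; to be left alone
- key_square1 (a joint): press depth of the middle square key of that row, 55 mm from its neighbours, m: 0 = up, 0.006 = down; to be left alone
- key_square2 (a joint): press depth of the right square key of that row, m: 0 = up, 0.006 = down; to be left alone
- feed_button (a joint): press depth of the small round feed button on the printer, 18 mm across, 70 mm to the left of the rocker, m: 0 = up, 0.006 = down; to be left alone
- eraser: grey eraser lying on top of the cash drawer housing between the keypad and the printer, near the front edge, 22 x 45 x 13 mm; loose, a bystander; origin under its centre
- pen_cup: round blue pen cup with pens, 76 mm across, 120 mm high with its pens, on the counter just left of the cash drawer housing; loose, a bystander; origin under its centre
- notebooks: stack of three small notebooks, 105 x 148 x 36 mm, on the counter just right of the cash drawer housing; loose, a bystander; origin under its centre
- glue_stick: glue stick standing upright on the counter in front of the drawer, off to the left, 28 mm across, 90 mm high; loose, a bystander; origin under its centre
- stapler: stapler on the counter to the right, nearer the robot than the cash drawer, about 130 x 36 x 65 mm; loose, a bystander; origin under its centre
- pencil_tin: flat pencil tin on the counter to the left, 72 x 192 x 32 mm; loose, a bystander; origin under its centre

How it is judged:
By the outcome, as a careful person would: the job done as asked, in the order asked, and still so for the second after the job is handed in, with the robot touching nothing.
It also fails if it takes over 48 s, if anything falls off the work surface, if the arm or the gripper's body presses on something with over 40 N, if the wrist force passes 120 N, or if a joint passes its speed limit or range.

## Working session

There is one attempt and no reset: what is moved stays moved. The work goes in short steps, each a Python script; the robot and the scene stay as the last script left them, time stands still between calls to the robot, and variables do not carry over. Pictures are saved under pics/ and viewed, at most 10 in all, crops included, and the job is handed in when it is done.

```bash
ls; mkdir -p pics; cat > h.py <<'E'
import numpy as np, cv2
from plant import ctrl, sensors, optics
def grab(n):
    im,d=optics.grab_frame(n); p=optics.camera_params(n); 
    cv2.imwrite(f'pics/{n}.png',im[:,:,::-1]); np.savez(f'{n}.npz',im=im,d=d,K=p['mtx'],R=p['R'],t=p['t'])
def cloud(n):
    f=np.load(n+'.npz'); d=f['d']; v,u=np.mgrid[:420,:560]; K=f['K']
    c=np.stack([(u-K[0,2])/K[0,0]*d,(v-K[1,2])/K[1,1]*d,d],-1)
    w=(c-f['t'].ravel())@f['R']; w[d==0]=np.nan
    return f['im'],w
E
python3 - <<'E'
from h import *
print(sensors.read_state()['t'],ctrl.tcp_to_tips)
grab('scene');grab('top')
for n in('scene','top'):
    f=np.load(n+'.npz');print(n,f['K'],f['R'],f['t'])
E
```

```text
pics
0.0 25.0
scene [[470.85069913   0.         283.4570691 ]
 [  0.         470.85069913 209.26795319]
 [  0.           0.           1.        ]] [[ 0.30762957  0.95149878  0.00375714]
 [ 0.59864821 -0.19047708 -0.77803522]
 [-0.73958392  0.24159585 -0.62820942]] [-233.31748213 -183.96269802 1656.05717774]
top [[379.03503202   0.         284.08138476]
 [  0.         379.03503202 211.18627239]
 [  0.           0.           1.        ]] [[ 0.02913019 -0.99952189 -0.01036434]
 [-0.98270422 -0.02673997 -0.18324133]
 [ 0.18287658  0.01552293 -0.98301332]] [ 60.98223559 585.05134086 978.69077526]
```

View pics/scene.png

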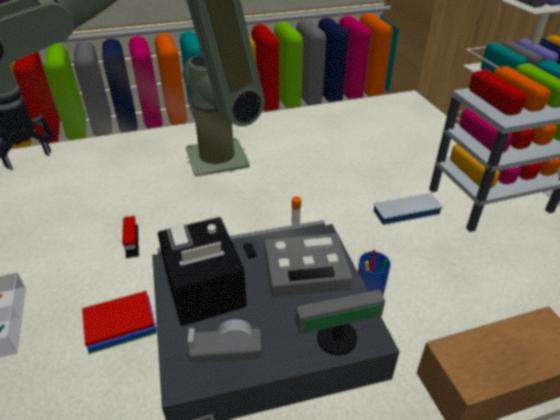

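View pics/top.png

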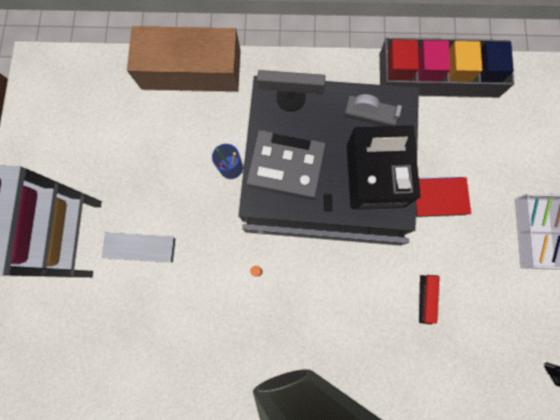

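The top picture shows the keypad on the left, with the bar key at (270,174) and the round key at (305,180). The printer is on the right, with the rocker at (402,178) and the feed button at (372,180). The eraser is at (328,202), the drawer panel runs from (245,229) to (408,240), and the glue stick is at (256,271).

```bash
python3 - <<'E'
from h import *
im,w=cloud('top')
for n,(u,v) in dict(bar=(270,174),rnd=(305,180),s0=(266,151),s1=(288,155),s2=(309,159),rock=(402,184),rockback=(402,171),feed=(372,180),eraser=(328,202),glue=(256,271),table=(330,300),prt=(385,195),top=(300,205),panL=(250,229),panR=(403,240)).items():
    print(n,np.nanmedian(w[v-1:v+2,u-1:u+2].reshape(-1,3),0).round(1))
x,y,z=w[...,0],w[...,1],w[...,2]
# housing top region & panel rows
for u in range(250,406,15):
    c=w[195:255,u]; print(u,[(195+i,*c[i].round().astype(int)) for i in range(20,52,2) if np.isfinite(c[i,0])])
big=cv2.resize(im[120:260,230:430],(800,560),interpolation=cv2.INTER_CUBIC)
cv2.imwrite('pics/crop.png',big[:,:,::-1])
E
```

```text
bar [659.8 114.2 149.9]
rnd [646.4  25.8 149.1]
s0 [720.  126.5 149.3]
s1 [711.5  70.2 148.5]
s2 [701.2  16.7 150.1]
rock [ 618.8 -189.8  236.8]
rockback [ 651.1 -193.1  228.8]
feed [ 627.9 -123.6  229.7]
eraser [599.3 -35.9 113.3]
glue [419.1 144.2  88.4]
table [348.4 -55.2  -1.3]
prt [ 596.4 -155.5  219.3]
top [592.1  35.7  99.2]
panL [527.  164.7  87.9]
panR [ 509.  -232.9   89.2]
250 [(215, np.int64(562), np.int64(165), np.int64(100)), (217, np.int64(558), np.int64(165), np.int64(95)), (219, np.int64(563), np.int64(172), np.int64(32)), (221, np.int64(558), np.int64(172), np.int64(28)), (223, np.int64(553), np.int64(173), np.int64(19)), (225, np.int64(538), np.int64(165), np.int64(87)), (227, np.int64(532), np.int64(165), np.int64(88)), (229, np.int64(527), np.int64(165), np.int64(89)), (231, np.int64(526), np.int64(167), np.int64(59)), (233, np.int64(528), np.int64(173), np.int64(0)), (235, np.int64(522), np.int64(174), np.int64(-4)), (237, np.int64(516), np.int64(173), np.int64(-2)), (239, np.int64(510), np.int64(173), np.int64(0)), (241, np.int64(505), np.int64(172), np.int64(-
[... 7623 characters left out ...]
(-223), np.int64(102)), (221, np.int64(557), np.int64(-224), np.int64(99)), (223, np.int64(551), np.int64(-223), np.int64(102)), (225, np.int64(547), np.int64(-224), np.int64(98)), (227, np.int64(542), np.int64(-223), np.int64(99)), (229, np.int64(536), np.int64(-223), np.int64(98)), (231, np.int64(540), np.int64(-240), np.int64(39)), (233, np.int64(533), np.int64(-239), np.int64(44)), (235, np.int64(528), np.int64(-238), np.int64(46)), (237, np.int64(517), np.int64(-226), np.int64(87)), (239, np.int64(512), np.int64(-225), np.int64(89)), (241, np.int64(506), np.int64(-225), np.int64(91)), (243, np.int64(503), np.int64(-231), np.int64(69)), (245, np.int64(502), np.int64(-242), np.int64(31))]
```

View pics/crop.png

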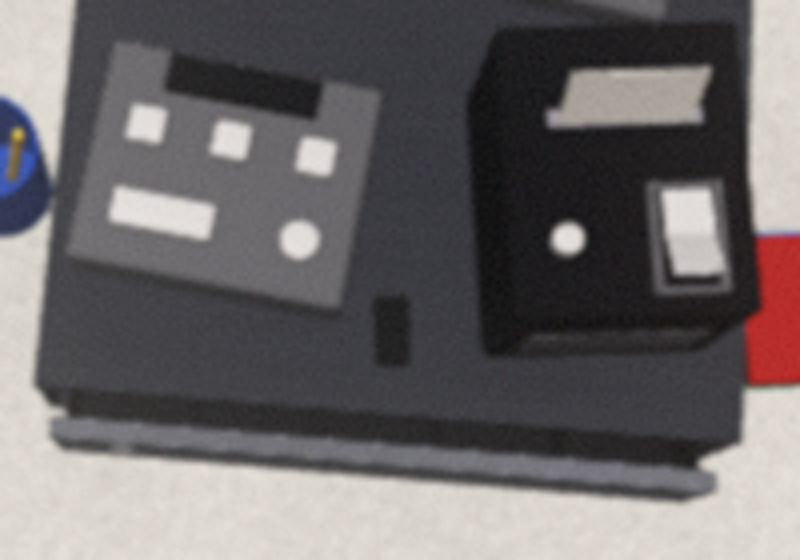

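The enlarged view confirms the layout: the drawer stands out a few centimetres, and the rocker's near half (crop 697,255) is the raised one. Next I'll measure the white parts precisely.

```bash
python3 - <<'E'
from h import *
for cam in('top','scene'):
    im,w=cloud(cam); z=w[...,2]; x,y=w[...,0],w[...,1]
    inside=(x>560)&(x<760)&(y<170)&(y>-240)&(z>135)&(z<300)
    m=((im.min(-1)>140)&inside).astype(np.uint8)
    n,l,s,c=cv2.connectedComponentsWithStats(m)
    for i in range(1,n):
        if s[i,4]<12: continue
        p=w[l==i]; r=cv2.minAreaRect(p[:,:2].astype(np.float32))
        print(cam,c[i].round(1),s[i,4],p.mean(0).round(1),'rect',np.round(r[0],1),np.round(r[1],1),round(r[2],1))
im,w=cloud('top');x,y,z=[w[...,i] for i in range(3)]
for nm,sel in dict(housing=(abs(z-100)<4)&(x>520)&(x<1000)&(abs(y)<300),panel=(abs(z-89)<5)&(x>495)&(x<536)&(abs(y)<300),printer=(abs(z-220)<4)&(x>500)&(x<800)&(y<-50),keypad=(abs(z-140)<4)&(x>560)&(x<800)&(y>-60)&(y<240)).items():
    p=w[sel]; r=cv2.minAreaRect(p[:,:2].astype(np.float32)); print(nm,len(p),np.round(r[0],1),np.round(r[1],1),round(r[2],1))
p=w[(abs(z-100)<4)&(x>530)&(x<580)&(y<160)&(y>-230)]
# front edges: min x per y bin
def edge(sel):
    p=w[sel]; ys=np.arange(-220,160,15); e=[(yy,p[abs(p[:,1]-yy)<8,0].min()) for yy in ys]
    return np.polyfit(*zip(*e),1)
print('housing front',edge((abs(z-100)<3)&(x>520)&(x<600)&(abs(y)<260)),'panel',edge((abs(z-89)<4)&(x>495)&(x<536)&(abs(y)<300)))
k=(x>590)&(x<680)&(y<-165)&(y>-225)&(z>215)&(im.min(-1)>120)
for r in range(165,200):
    kk=k[r]
    if kk.any(): print(r,kk.sum(),w[r][kk].mean(0).round(1))
E
```

```text
top [387.7 143.8] 404 [ 711.5 -158.2  242.5] rect [ 711.9 -159.4] [16.3 85.4] 3.4
top [266.1 150.3] 90 [722.3 126.4 148.5] rect [724.4 126.7] [25.6 28.6] 80.7
top [287.3 154.5] 89 [712.5  72.  148.5] rect [714.7  72.1] [25.2 28.4] 78.9
top [308.6 158.6] 88 [702.8  17.8 149. ] rect [704.7  17.9] [22.8 28.3] 89.2
top [270.  172.7] 255 [663.3 114.4 148.8] rect [664.6 115. ] [68.8 28.6] 80.3
top [402.5 177.2] 269 [ 636.4 -193.   231.7] rect [ 636.6 -193.4] [54.9 27.7] 1.5
top [304.4 179.4] 84 [648.1  27.3 148.4] rect [649.3  26.9] [22.8 27.6] 89.7
top [371.6 179.2] 47 [ 630.5 -123.2  229.1] rect [ 631.9 -123.2] [15.1 18.2] 85.8
scene [178.6 233.7] 255 [ 634.6 -193.4  233. ] rect [ 636.4 -193.3] [49.7 27.2] 2.8
scene [211.2 227.1] 29 [ 631.5 -123.5  230.4] rect [ 631.2 -123.6] [13. 14.] 75.6
scene [317.6 241.5] 177 [663.9 113.6 150. ] rect [658.9 115.2] [65.6 37.1] 80.1
scene [280.1 244.7] 53 [647.7  27.1 150. ] rect [645.9  28.6] [21.7 27.3] 62.2
scene [332.1 257.4] 68 [722.9 125.7 150.3] rect [723.2 125.8] [21.6 23.5] 87.5
scene [308.  259.7] 69 [713.4  71.6 150.3] rect [713.6  71.2] [2
[... 317 characters left out ...]
02] panel [5.53875656e-02 5.16228581e+02]
167 12 [ 662.6 -193.4  224.8]
168 13 [ 658.9 -191.   228.9]
169 14 [ 656.6 -192.2  228.6]
170 14 [ 654.4 -192.3  228. ]
171 14 [ 651.9 -192.1  228.4]
172 13 [ 649.5 -193.1  228.6]
173 13 [ 646.8 -192.7  229.7]
174 13 [ 644.5 -192.8  229.4]
175 13 [ 642.3 -192.9  228.8]
176 13 [ 639.7 -192.6  229.6]
177 14 [ 637.7 -194.   228.3]
178 14 [ 635.3 -193.9  228.6]
179 14 [ 632.5 -193.4  230.1]
180 12 [ 629.6 -194.2  232. ]
181 13 [ 626.9 -193.5  233.1]
182 13 [ 624.3 -193.   234.3]
183 14 [ 621.6 -193.7  235.5]
184 13 [ 618.9 -194.3  237.1]
185 13 [ 616.2 -193.7  238.6]
186 14 [ 614.1 -195.1  237.6]
187 14 [ 611.6 -194.8  238.3]
188 9 [ 609.5 -191.8  237. ]
```

The two cameras agree to within about 2 mm. The heights and spacings also match the given sizes: keys at 150, printer top at 220, round key 88 mm from the bar key, feed button 70 mm from the rocker. Now I'll push the drawer.

```bash
cat >> h.py <<'E'
def rot(yaw,tilt,flip=1):
    a=np.array([np.cos(yaw),np.sin(yaw),0]); z=np.sin(tilt)*a-np.cos(tilt)*np.array([0,0,1])
    y=flip*np.array([-np.sin(yaw),np.cos(yaw),0]); return np.stack([np.cross(y,z),y,z],1)
def tcp(tip,R): return np.array(tip,float)-25*R[:,2]
E
python3 - <<'E'
from h import *
s=sensors.read_state(); print(s['eef_rot'].round(2) if hasattr(s['eef_rot'],'round') else s['eef_rot'])
for t in(0,.6):
  for f in(1,-1):
    R=rot(-.057,t,f)
    print(t,f,[None if q is None else np.round(q,2) for q in (ctrl.solve_ik(tcp(p,R),R) for p in([470,-50,200],[470,-50,55],[545,-54,55],[617,-194,240],[663,114,150]))])
E
```

```text
[[ 0.89  0.45 -0.  ]
 [ 0.45 -0.89  0.  ]
 [ 0.   -0.   -1.  ]]
0 1 [array([-0.29,  0.02,  1.82, -0.  ,  1.31, -1.8 ]), array([-0.29,  0.22,  1.93, -0.  ,  0.98, -1.8 ]), array([-0.26,  0.36,  1.75, -0.  ,  1.03, -1.77]), array([-0.44,  0.35,  1.34, -0.  ,  1.45, -1.95]), array([ 0.04,  0.48,  1.36, -0.  ,  1.31, -1.47])]
0 -1 [array([-0.29,  0.02,  1.82, -0.  ,  1.31,  1.34]), array([-0.29,  0.22,  1.93, -0.  ,  0.98,  1.34]), array([-0.26,  0.36,  1.75, -0.  ,  1.03,  1.37]), array([-0.44,  0.35,  1.34, -0.  ,  1.45,  1.19]), array([ 0.04,  0.48,  1.36, -0.  ,  1.31,  1.67])]
0.6 1 [array([-0.43, -0.37,  2.26,  0.32,  0.71, -2.13]), array([-0.43, -0.  ,  2.37,  0.79,  0.3 , -2.65]), array([-0.35,  0.15,  2.2 ,  0.66,  0.27, -2.46]), array([-0.58,  0.04,  1.83,  0.41,  0.78, -2.31]), array([ 0.08,  0.21,  1.85, -0.16,  0.49, -1.32])]
0.6 -1 [array([-0.43, -0.37,  2.26,  0.32,  0.71,  1.01]), array([-0.43, -0.  ,  2.37,  0.79,  0.3 ,  0.49]), array([-0.35,  0.15,  2.2 ,  0.66,  0.27,  0.68]), array([-0.58,  0.04,  1.83,  0.41,  0.78,  0.83]), array([ 0.08,  0.21,  1.85, -0.16,  0.49,  1.82])]
```

```bash
python3 - <<'E'
from h import *
R=rot(-.057,.35,-1); d=np.array([.998,-.057,0])
ctrl.gripper_to(0,20)
print('grip',sensors.read_state()['grip_width'])
a=np.array([475,-50,55.])
ctrl.move_ptp(tcp(a+[-20,0,170],R),R)
ctrl.move_l(tcp(a,R),vel=150)
s=sensors.read_state();print(s['t'],s['eef_pos'],s['force'])
hit=False
for st in range(10,101,10):
    h=ctrl.move_l(tcp(a+d*st,R),vel=40,threshold=14)
    s=sensors.read_state(); tip=np.array(s['eef_pos'])+25*R[:,2]; print(h,round(s['t'],2),tip.round(1),np.round(s['force'],1))
    if h: break
ctrl.hold(.3);print(np.round(sensors.read_state()['force'],1))
E
```

```text
grip 0.10220177505523405
3.975 [467.10539109 -49.8237901   79.23114458] [0.32684218 0.50280329 0.03618407]
False 4.38 [485.6 -50.7  55.4] [ 0.2 -0.3 -0.2]
False 4.78 [495.3 -51.2  55. ] [-0.5 -0.7  0. ]
False 5.17 [505.3 -51.8  55. ] [-0.1 -0.6  0.1]
False 5.58 [515.2 -52.2  54.9] [-1.2  0.5 -0.1]
False 5.97 [525.5 -52.9  55.2] [-0.2  1.4 -0. ]
False 6.38 [535.7 -53.6  55.3] [-0.4 -0.9  0.1]
True 6.58 [536.4 -53.1  53.8] [-0.6 -0.4  0.8]
[ 0.4  0.8 -0.5]
```

```bash
python3 - <<'E'
from h import *
R=rot(-.057,.35,-1); d=np.array([.998,-.057,0])
p=np.array(sensors.read_state()['eef_pos'])
h=ctrl.move_l(p+d*8,vel=15,threshold=14)
s=sensors.read_state(); print(h,s['t'],(np.array(s['eef_pos'])+25*R[:,2]).round(1),np.round(s['force'],1))
p=np.array(s['eef_pos'])
ctrl.move_l(p-d*50); ctrl.move_l(p-d*50+[0,0,170],vel=250)
grab('scene')
grab('top'); im,w=cloud('top')
f=np.hstack([cv2.resize(im[120:260,230:430],(400,280)),cv2.resize(cv2.imread('pics/scene.png')[190:330,140:390,::-1],(400,280))]); cv2.imwrite('pics/shut.png',f[:,:,::-1])
x,y,z=[w[...,i] for i in range(3)]
for yy in(140,80,-150,-200):
    k=(abs(y-yy)<6)&(x>480)&(x<580)&(z>60); print(yy,w[k][:,0].min().round(1),(548.5+.0589*yy))
E
```

```text
True 7.275 [536.5 -52.3  51.3] [0.2 0.7 0.6]
140 554.9 556.746
80 552.5 553.212
-150 539.3 539.665
-200 536.4 536.72
```

View pics/shut.png

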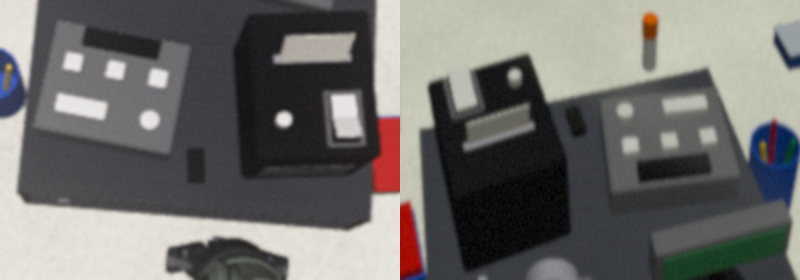

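The drawer is shut: the panel is flush with the housing front, and the eraser, keys and rocker haven't moved. Next is the rocker.

```bash
python3 - <<'E'
from h import *
R=rot(.057,0,-1); a=np.array([617.,-194.2,0])
ctrl.move_ptp(tcp([480,-150,330],R),R)
ctrl.move_ptp(tcp(a+[0,0,300],R),R); ctrl.move_l(tcp(a+[0,0,250],R),vel=100); ctrl.hold(.2)
print(sensors.read_state()['t'])
h=ctrl.move_l(tcp(a+[0,0,224],R),vel=15,threshold=14)
s=sensors.read_state(); print(h,s['t'],(np.array(s['eef_pos'])+25*R[:,2]).round(1),np.round(s['force'],1))
ctrl.move_l(tcp(a+[0,0,300],R)); ctrl.move_l(tcp(np.array([480,-150,330]),R),vel=250)
grab('scene');grab('top'); im,w=cloud('top')
f=np.hstack([cv2.resize(im[140:210,330:430],(400,280)),cv2.resize(cv2.imread('pics/scene.png')[205:275,140:240,::-1],(400,280))]); cv2.imwrite('pics/rock.png',f[:,:,::-1])
for r in range(167,189,2): print(r,np.nanmedian(w[r,398:407],0).round(1))
E
```

```text
10.8333
True 12.1417 [ 616.8 -194.5  230.1] [ 0.  -0.2  3.5]
167 [ 658.2 -190.1  238.2]
169 [ 653.6 -190.6  238.7]
171 [ 649.3 -190.7  237.7]
173 [ 644.7 -191.1  236.6]
175 [ 640.9 -191.4  233.8]
177 [ 637.2 -193.5  230.3]
179 [ 632.6 -192.   229.2]
181 [ 627.8 -191.8  229.4]
183 [ 623.2 -191.5  228.9]
185 [ 618.4 -191.8  229.4]
187 [ 613.6 -191.2  229.2]
```

View pics/rock.png

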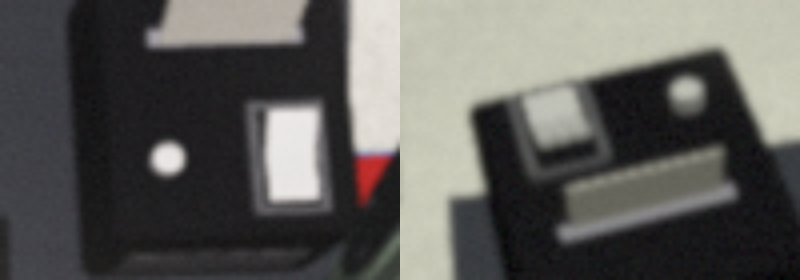

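The rocker is on: its near half lies flat at z≈229 and its far half stands at z≈238. Last, the bar key.

```bash
python3 - <<'E'
from h import *
R=rot(-.178,0,-1); a=np.array([663.3,114.2,0])
ctrl.move_ptp(tcp([520,60,300],R),R)
ctrl.move_ptp(tcp(a+[0,0,210],R),R); ctrl.move_l(tcp(a+[0,0,162],R),vel=100); ctrl.hold(.2)
print(sensors.read_state()['t'])
h=ctrl.move_l(tcp(a+[0,0,140],R),vel=15,threshold=13)
s=sensors.read_state(); print(h,s['t'],(np.array(s['eef_pos'])+25*R[:,2]).round(1),np.round(s['force'],1))
ctrl.hold(.15); s=sensors.read_state();print((np.array(s['eef_pos'])+25*R[:,2]).round(1),np.round(s['force'],1))
ctrl.move_l(tcp(a+[0,0,220],R)); ctrl.move_l(tcp([480,40,300],R),vel=250)
print(sensors.read_state()['t'])
grab('scene');grab('top')
im,w=cloud('top'); print(np.nanmedian(w[172:175,265:275].reshape(-1,3),0))
E
```

```text
16.0417
True 17.1583 [663.3 114.2 145.4] [-1.5 -0.8  5.7]
[663.3 114.2 145.4] [-0.6  0.4  5.4]
18.9667
[519.19134962  86.26140747 640.64351089]
```

View pics/scene.png

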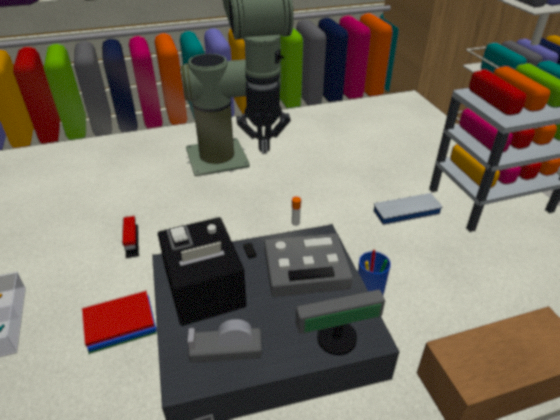

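The press stopped at a tip height of 145.4 mm (145 is fully down). The force trigger was well above the 5.5 N spring, and the holding force was about the full-down value, so the key bottomed. The scene picture shows everything else in place. I'll check that the key came back up, then hand in.

```bash
python3 - <<'E'
from h import *
im,w=cloud('scene')
for n,(u,v) in dict(bar=(317,241),rnd=(280,245),feed=(211,227),er=(250,250)).items(): print(n,np.nanmedian(w[v-1:v+2,u-2:u+3].reshape(-1,3),0).round(1))
z=np.nanmedian(w[240:243,314:321,2]); print(z)
if z>148.5: print(ctrl.finish_job())
E
```

```text
bar [663.1 113.3 150.5]
rnd [648.8  26.6 150.1]
feed [ 632.6 -124.   230.8]
er [606.9 -35.8 113.1]
150.4906131968273
the job is handed in; nothing more can be done
None
```

The drawer is shut, the printer's rocker is on, and the bar key was pressed fully down and is back up, in that order; the other items looked undisturbed in the camera pictures, and the job was handed in at about 19 s.

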